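# Level the screw post and run out the serving board

## Task

On the date stall, spin the knurled collar up its threaded post until its flat top is level with the riser's surface that the serving board lies on. Then push the board along its channel, without lifting it off the riser, until its fork is fully home against the post and the board lies level over the collar. Leave the jar, carton and tin where they stand.

Things in the scene. Friction and masses are not known exactly. Their poses are not given: they have to be found in the camera images.
- post: Fixed screw post: dark round steel foot (100 mm diameter, 12 mm high) with an upright threaded steel rod 14 mm in diameter whose top is 118 mm above the table. Origin: on the rod's axis at table level; z up; y points horizontally from the rod towards the riser and along the board's channel.
- collar_top (a point): Centre of the flat top face of the knurled steel collar on the rod (44 mm diameter, 20 mm high, top edge bevelled 3 mm). z up; x turns with the collar and points along one of its three arms. It starts 74 to 82 mm above the table, 8 to 26 mm below the riser's surface; the rod sticks out above it.
- collar_arm (a point): Outer end of one of three round steel arms, 8 mm thick, that stick out level from the collar 120 degrees apart and turn with it. This point is 62 mm from the rod's axis, on the arm's centre line, 10 mm below the collar's top face; x points outwards along the arm.
- collar (a joint): Angle of the collar, rad, counted over several turns, growing counter-clockwise seen from above: at 0 the top face is 74 mm above the table and the listed arm points along the post's x; each full turn raises it 10 mm (end stop near 22.6). The thread is stiff (0.07 N m) and stays where it is left; 2 to 3 N sideways on an arm turns it.
- riser_top (a point): Middle of the front edge (facing the post) of the riser's flat surface, on which the board lies. Riser: fixed wooden block 110 mm wide, 240 mm long, running from this edge along +y (away from the post); surface 90 to 100 mm above the table; two rails 9 mm high guide the board with 1.8 mm play each side. x across, z up. Edge 142 to 154 mm from the rod's axis.
- board_seat (a point): Where the rod's axis sits once the loose wooden board (0.25 to 0.5 kg, 70 wide, 12 thick, 260 mm long) is home: on its underside, in the fork slot at the end facing the post. Slot 22 mm wide, 30 mm deep: mouth 23 mm from this point towards the post, bottom 7 mm the other way. y points along the board to its rear end, z up.
- board_end (a point): Middle of the rear face of the board's upright end piece, the place to push: as wide as the board (70 mm), 10 mm thick, from the board's upper side (12 mm) to 42 mm above its underside. This point is 27 mm above the underside, 237 mm along +y from board_seat. Axes as board_seat.
- jar: Bystander: jar with a metal cap, 64 mm diameter, 85 mm high; origin at the centre of its underside.
- carton: Bystander: plain taped carton 70 x 110 x 45 mm; origin at the centre of its underside.
- tin: Bystander: plain steel tin, 60 mm diameter, 55 mm high; origin at the centre of its underside.
There are look-alikes about, which are no part of the job. Of the things like the post, leave any that is pink; of the rest the larger one is meant.

How it is judged:
By the outcome, as a careful person would: the job done as asked, in the order asked, and still so for the second after the job is handed in, with the robot touching nothing.
It also fails if it takes over 72 s, if anything falls off the work surface, if the arm or the gripper's body presses on something with over 40 N, if the wrist force passes 120 N, or if a joint passes its speed limit or range.

## Robot

A 6-joint arm with a two-finger parallel gripper is mounted at the origin on the work surface. World frame = base frame: x ahead of the robot, y to its left, z up, the work surface at z = 0. Lengths are in m, angles in degrees, forces in N, time in s.
With the tool pointing down it reaches from about 0.4 to 0.825 m from the base axis. Payload 7 kg.
Tool frame: the origin (TCP) lies between the finger pads; the fingertips stand 19 mm ahead of it and the grasp point (between the pads) is the TCP; x points along the fingers, y is the direction in which the jaws open and shut, and the axes are right-handed (so a half turn about x gives the same grasp; the last joint's range is limited). The gripper opens to 88 mm and grips with 3 to 60 N. Pads are 19 mm wide; open, the fingers measure 130 mm over their backs; the gripper's body (78 mm by 193 mm) begins 47 mm behind the grasp point.
Start: joints at [-60.269, 20.546, 0.682, 0, -70.136, -16.507], TCP at [0.154, -0.657, 0.246] pointing down, gripper open.
Joint ranges: [-176.03, 176.03], [-82.01, 121.73], [-58.28, 71.71], [-173.87, 95.51], [-174.79, -0.11], [-173.66, 173.66]. Speed limits (degrees/s): [136.94, 136.94, 172.46, 180, 180, 180].

## Interface

Orientations are given as [roll, pitch, yaw] about the fixed x, y, z axes, in that order (R = Rz(yaw) Ry(pitch) Rx(roll)).
In Python, from plant import * gives the robot as it stands.
- The arm moves only by the tool step_arm, never from a script. Its argument "steps" is a list of rows, each a list of 2 entries, a list of its own where there are three numbers: the shift along the tool's x, y, z in units of 0.02 m (1.0 is 0.02 m), then the turn about the tool's x in units of 6 degrees (1.0 is 6 degrees). A call has 1 to 20 rows; each row shifts and turns the commanded pose from where the row before left it, along the tool's axes as they then stand; what a row does not reach is not made up. A row lasts 1/12 s, in which the tool goes at most 41.7 mm and 7.16 degrees, less where a joint would pass 70% of its speed; a pose out of reach is approached as far as the arm can. A call with a number of a shift or a turn outside -1 to 1 is refused whole. A call with a gripper value outside its range is refused whole. "fingers" is the closure, from 0 (fully open) to 1 (shut), set as the call begins (left out, the last holds). The fingers move at their own pace and stop on an object; "grip_force" is the grip in N (left out, the last holds). Time passes only in rows, so rows that do not move let the fingers close. It gives the time, the measured TCP pose, the force and the opening at its end, in the units of the state.
- get_state(): the state, without advancing time (a new reading comes with each control period).
- capture(name): name is "scene" or "top"; returns the picture (384x512x3 uint8, blue, green, red); there is no depth.
- camera_model(name): a dict with "intrinsics" (3x3 intrinsics, pixels), "dist_coeffs" ([k1, k2, p1, p2, k3] as OpenCV has them; the pictures are not rectified), "rvec" (rotation vector, rad) and "tvec" (3), from world to camera coordinates, as OpenCV has them. Camera axes: x right, y down, z forward; pixel columns grow to the right and rows downward; lengths in m; the calibration is good to about 2 mm. A picture is of the moment at which its call begins. camera_model takes no time and is no camera call.
- close_job(): hands the job in, once; it reports no verdict.
The state is a dict: "time_s": time; "joints": joint angles; "qd": joint speeds; "joint_torque": joint torques, N m; "tcp_pos": TCP position; "eef_rot": TCP orientation; "contact_force": force on the tool from outside, world axes, zero at the start; "moment": the same for the moment, N m; "gripper_width": finger opening in m.
Only numpy, scipy, OpenCV 4.12 (cv2) and the standard library are available. Lean on these libraries where they do the work, as an engineer would, in place of code of your own. Each camera call takes 0.05 s, during which the arm holds its last target.

## Working session

There is one attempt and no reset: what is moved stays moved. The work goes in short steps, Python scripts to look and compute and a tool call to move; the robot and the scene stay as the last step left them, time stands still between calls to the robot, and variables do not carry over. Pictures are saved under pics/ and viewed, and the job is handed in when it is done.

Besides the shell and the picture viewer there is one more tool, called after ">>>" as a command line: name --argument value ..., lists and objects as JSON in quotes. step_arm: Moves the arm, as the interface text tells. Its arguments: {"type":"object","properties":{"steps":{"type":"array","items":{"type":"array"}},"fingers":{"type":"number"},"grip_force":{"type":"number"}},"required":["steps"]}

```bash
ls; mkdir -p pics
python3 - <<'E'
from plant import *
import cv2
for n in ("scene","top"):
    im=capture(n); cv2.imwrite(f"pics/{n}0.png",im); m=camera_model(n); print(n,m)
print(get_state())
E
```

```text
pics
scene {'intrinsics': array([[409.83167293,   0.        , 256.00761391],
       [  0.        , 409.83167293, 195.68332744],
       [  0.        ,   0.        ,   1.        ]]), 'dist_coeffs': array([-0.06158812,  0.        ,  0.        ,  0.        ,  0.        ]), 'rvec': array([ 2.08397891,  1.4565863 , -0.49817306]), 'tvec': array([-0.14448758, -0.38759854,  1.42306851])}
top {'intrinsics': array([[356.3120045 ,   0.        , 255.59078305],
       [  0.        , 356.3120045 , 186.19031748],
       [  0.        ,   0.        ,   1.        ]]), 'dist_coeffs': array([0.02536454, 0.        , 0.        , 0.        , 0.        ]), 'rvec': array([ 2.1301946 , -2.10565207,  0.18291395]), 'tvec': array([-0.06263149,  0.58742123,  0.81671788])}
{'time_s': 0.1, 'joints': array([-6.02711228e+01,  2.05889046e+01,  6.40009530e-01, -1.77503509e-02,
       -7.01366490e+01, -1.65056892e+01]), 'qd': array([ 0.04967804,  0.11231267,  0.13278979,  0.11534778,  0.00235005,
       -0.03696133]), 'joint_torque': array([-1.75230922e-03, -5.84162772e+01,  2.93752116e+01,  7.01553941e+00,
        1.01886241e-02, -8.06606204e-05]), 'tcp_pos': array([ 0.15427375, -0.65671757,  0.24470605]), 'eef_rot': array([ 95.46889288,  89.91284296, 108.6860372 ]), 'contact_force': array([ 0.33967772, -0.63886722, -0.54832123]), 'moment': array([-0.02212347, -0.00336698, -0.00783743]), 'gripper_width': 0.08775398878401076}
```

View pics/scene0.png

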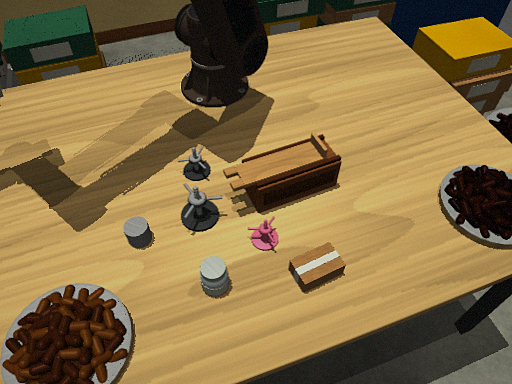

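View pics/top0.png

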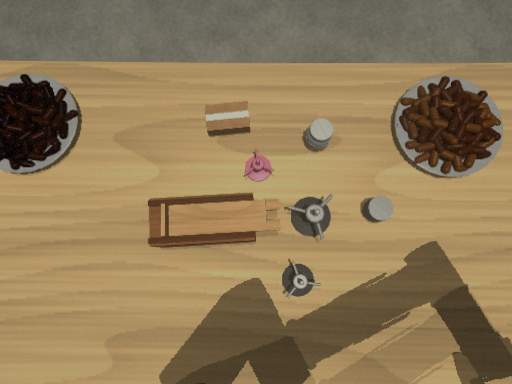

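Candidates in the top view are the large dark-footed post at (312,215), a smaller dark one at (299,281) and a pink one at (258,167). By the description it's the large one at (312,215), which is also in line with the board's fork. I'll check it in close crops.

```bash
cat > h.py <<'E'
import cv2,numpy as np
from plant import *
def ray(n,u,v):
    m=camera_model(n);R=cv2.Rodrigues(m['rvec'])[0];t=m['tvec']
    p=cv2.undistortPoints(np.array([[[u,v]]],float),m['intrinsics'],m['dist_coeffs'])[0,0]
    return -R.T@t, R.T@np.array([p[0],p[1],1])
def atz(n,u,v,z):
    c,d=ray(n,u,v); return (c+d*(z-c[2])/d[2]).round(4)
def proj(n,P):
    m=camera_model(n);return cv2.projectPoints(np.array(P,float).reshape(-1,1,3),m['rvec'],m['tvec'],m['intrinsics'],m['dist_coeffs'])[0].reshape(-1,2)
def crop(src,out,x,y,w,h,s):
    im=cv2.imread(src) if isinstance(src,str) else src
    c=cv2.resize(im[y:y+h,x:x+w],None,fx=s,fy=s,interpolation=cv2.INTER_CUBIC)
    for i in range(0,w,10): cv2.putText(c,str(x+i),(i*s,8),0,.3,(0,255,255),1);cv2.line(c,(i*s,10),(i*s,14),(0,255,255),1)
    for i in range(0,h,10): cv2.putText(c,str(y+i),(0,i*s+4),0,.3,(0,255,255),1)
    cv2.imwrite(out,c)
E
python3 - <<'E'
from h import *
crop("pics/top0.png","pics/ct.png",140,185,200,65,4)
crop("pics/top0.png","pics/ct2.png",260,185,80,65,9)
crop("pics/scene0.png","pics/cs.png",170,130,180,105,4)
crop("pics/scene0.png","pics/cs2.png",170,170,70,65,9)
E
```

```text
(no output)
```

View pics/ct.png

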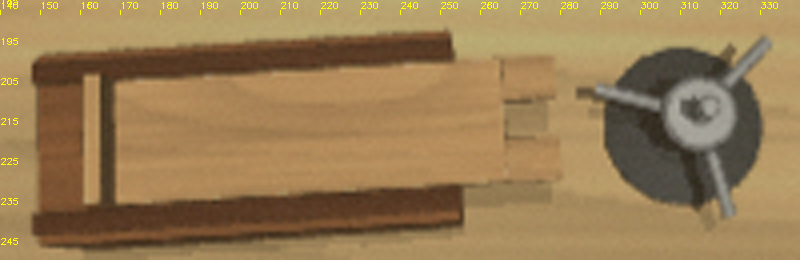

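View pics/ct2.png

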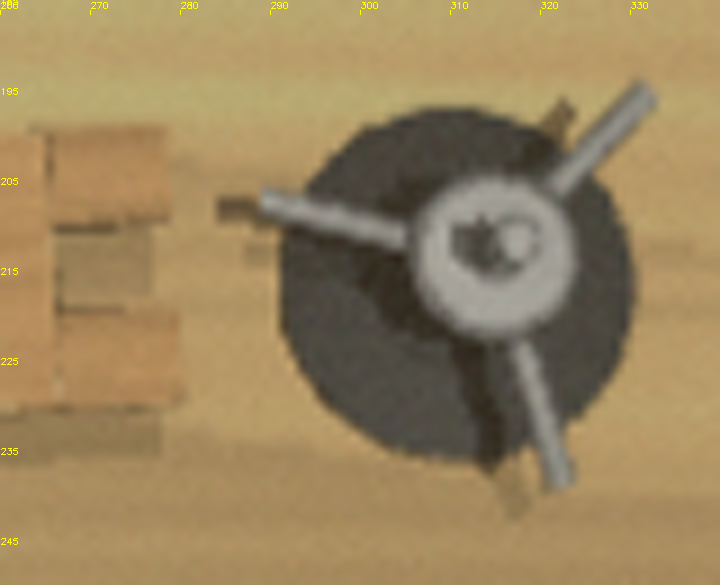

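View pics/cs.png

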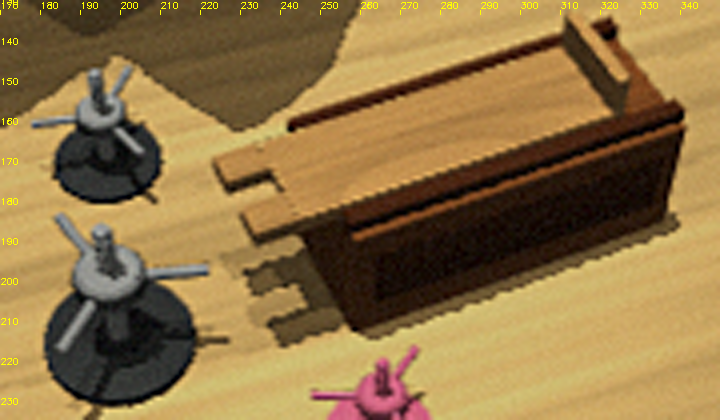

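View pics/cs2.png

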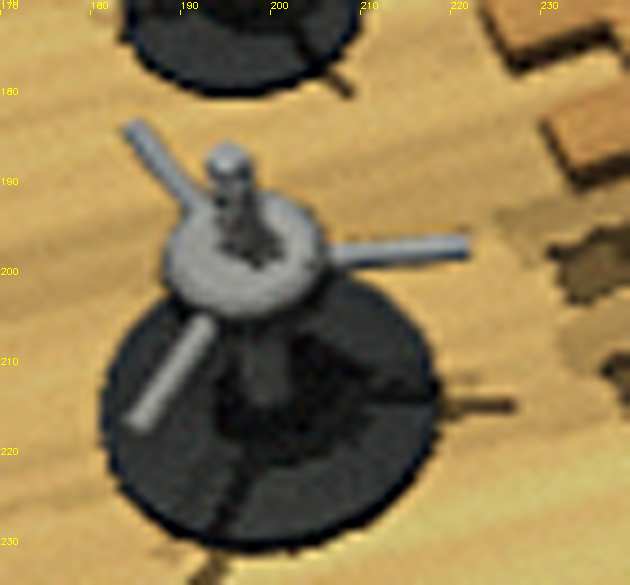

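Crops confirm it: the large post's collar has arm tips in the top view at about (289,207), (331,195) and (322,238), and its rod top is at (317,211). The fork tines end at u≈278–280. Next I'll fit the geometry.

```bash
cat > fit.py <<'E'
from h import *
from scipy.optimize import least_squares
# p: x,y,psi(dir of post y),theta(arm angle rel post x),zc, h, s (seat distance from rod along y), lateral
obs=[]
def T(px,py,s,ox,oy): return ((px+.5)/s-.5+ox,(py+.5)/s-.5+oy)
t9=lambda a,b:T(a,b,9,260,185); t4=lambda a,b:T(a,b,4,140,185); s9=lambda a,b:T(a,b,9,170,170); s4=lambda a,b:T(a,b,4,170,130)
def model(p):
    x,y,psi,th,zc,h,s=p[:7]
    Y=np.array([np.cos(psi),np.sin(psi),0]);X=np.array([np.sin(psi),-np.cos(psi),0]);Z=np.array([0,0,1.]);O=np.array([x,y,0])
    arm=lambda k:O+(zc-.01)*Z+.062*(np.cos(th+k*2*np.pi/3)*X+np.sin(th+k*2*np.pi/3)*Y)
    B=lambda a,b,c:O+X*a+Y*(b+s)+Z*(h+c)
    return [("top",arm(0),t9(646,93)),("top",arm(1),t9(264,200)),("top",arm(2),t9(563,482)),
     ("scene",arm(0),s9(138,423)),("scene",arm(1),s9(467,245)),("scene",arm(2),s9(135,125)),
     ("top",O+Z*.118,t9(520,238)),("scene",O+Z*.118,s9(230,157)),("top",O+Z*.012,t9(457,284)),
     ("top",B(.035,-.023,.012),t4(553,55)),("top",B(.011,-.023,.012),t4(553,98)),("top",B(-.011,-.023,.012),t4(560,137)),("top",B(-.035,-.023,.012),t4(560,180)),
     ("top",B(.011,.007,.012),t4(504,100)),("top",B(-.011,.007,.012),t4(504,138)),
     ("top",B(.035,.237,.042),t4(84,74)),("top",B(-.035,.237,.042),t4(84,205)),("top",B(.035,.227,.042),t4(101,74)),("top",B(-.035,.227,.042),t4(101,205)),
     ("scene",B(.035,-.023,.012),s4(242,217)),("scene",B(.011,-.023,.012),s4(272,208) if 0 else s4(240,216)),
     ("scene",B(-.035,-.023,.012),s4(213,161)),("scene",B(-.011,-.023,.012),s4(228,183)),
     ("scene",B(-.035,.237,.042),s4(568,13)),("scene",B(.035,.227,.042),s4(613,88))][:]
use=[i for i in range(25) if i not in (19,20)]
def res(p):
    m=model(p);return np.concatenate([(proj(m[i][0],m[i][1])[0]-m[i][2]) for i in use])
E
python3 - <<'E'
from fit import *
print(atz("top",310.3,216.1,.012),atz("top",317.3,211,.118),atz("top",278,205,.107))
x0=[*atz("top",310.3,216.1,.012)[:2],np.pi/2,0.5,.078,.095,.1]
for th in (0.7,):
    x0[3]=th
    r=least_squares(res,x0,loss="soft_l1",f_scale=.5)
    print(np.round(r.x,4),np.degrees(r.x[2:4]),r.cost)
    for i,e in zip(use,r.fun.reshape(-1,2)): print(i,model(r.x)[i][0],e.round(2))
E
```

```text
[ 0.5208 -0.194   0.012 ] [ 0.5214 -0.1949  0.118 ] [ 0.5353 -0.108   0.107 ]Traceback (most recent call last):
  File "<stdin>", line 6, in <module>
    return func(*args, **kwargs)
    result = trf(vector_fun.fun, vector_fun.jac, x0, f0, J0, lb, ub, ftol, xtol,
                 gtol, max_nfev, x_scale, loss_function, tr_solver,
                 tr_options.copy(), verbose, callback=callback_wrapped)
    return trf_no_bounds(
        fun, jac, x0, f0, J0, ftol, xtol, gtol, max_nfev, x_scale,
        loss_function, tr_solver, tr_options, verbose, callback=callback)
    J = jac(x)
    self._update_jac()
    ~~~~~~~~~~~~~~~~^^
    self.J = self.jac_wrapped(xp_copy(self.x), f0=self.f)
             ~~~~~~~~~~~~~~~~^^^^^^^^^^^^^^^^^^^^^^^^^^^^
    J, dct = approx_derivative(
             ~~~~~~~~~~~~~~~~~^
        self.fun,
        ^^^^^^^^^
    ...<2 lines>...
        **self.finite_diff_options,
        ^^^^^^^^^^^^^^^^^^^^^^^^^^^
    )
    ^
    J, _nfev = _dense_difference(fun_wrapped, x0, f0, h,
               ~~~~~~~~~~~~~~~~~^^^^^^^^^^^^^^^^^^^^^^^^
                             use_o
[... 239 characters left out ...]
east_1d(self.fun(x, *self.args, **self.kwargs))
                      ~~~~~~~~^^^^^^^^^^^^^^^^^^^^^^^^^^^^^^
    return np.atleast_1d(self.fun(x))
                         ~~~~~~~~^^^
    return self.f(x, *self.args, **self.kwargs)
           ~~~~~~^^^^^^^^^^^^^^^^^^^^^^^^^^^^^^
  File "fit.py", line 23, in res
    m=model(p);return np.concatenate([(proj(m[i][0],m[i][1])[0]-m[i][2]) for i in use])
                                       ~~~~^^^^^^^^^^^^^^^^^
  File "h.py", line 10, in proj
    m=camera_model(n);return cv2.projectPoints(np.array(P,float).reshape(-1,1,3),m['rvec'],m['tvec'],m['intrinsics'],m['dist_coeffs'])[0].reshape(-1,2)
ValueError: time passes only in moves, steps and waits
```

```bash
sed -i 's/^def ray/CM={n:camera_model(n) for n in ("scene","top")}\ndef ray/; s/m=camera_model(n)/m=CM[n]/' h.py
sed -i 's/^    return \[("top",arm(0)/    return [("top",arm(0)/' fit.py
python3 - <<'E'
from fit import *
x0=[.521,-.1945,np.pi/2,-.75,.078,.095,.1]
r=least_squares(res,x0,loss="soft_l1",f_scale=.5)
print(np.round(r.x,4),np.degrees(r.x[2:4]),r.cost)
for i,e in zip(use,res(r.x).reshape(-1,2)): print(i,model(r.x)[i][0],e.round(2))
print(np.sqrt(np.diag(np.linalg.inv(r.jac.T@r.jac)))*.5)
E
```

```text
[ 0.5218 -0.1956  1.6416 -0.8339  0.0773  0.0894  0.1087] [ 94.05529535 -47.77882974] 4.883550976445816
0 top [ 0.55 -0.07]
1 top [-0.21  0.07]
2 top [0.03 0.72]
3 scene [0.16 0.53]
4 scene [ 0.63 -0.27]
5 scene [ 0.21 -0.14]
6 top [ 0.26 -0.19]
7 scene [ 0.02 -1.37]
8 top [ 0.59 -0.39]
9 top [-0.18  0.31]
10 top [ 0.56 -0.05]
11 top [-0.51 -0.17]
12 top [ 0.24 -0.3 ]
13 top [-0.33  0.23]
14 top [0.29 0.36]
15 top [0.19 0.51]
16 top [ 0.43 -0.3 ]
17 top [0.47 0.24]
18 top [ 0.8  -0.58]
21 scene [ 0.49 -0.29]
22 scene [0.25 0.72]
23 scene [ 2.58 -0.39]
24 scene [ 1.42 -0.79]
[0.00046324 0.00049807 0.00270449 0.00971279 0.00140395 0.00132771
 0.00068502]
```

```bash
cat >> h.py <<'E'
from scipy.spatial.transform import Rotation as Ro
def st():
    s=get_state();R=Ro.from_euler('xyz',s['eef_rot'],degrees=True).as_matrix();return s,s['tcp_pos'],R
def to(P,ang=None):
    s,p,R=st(); y=R[:,1]; a=np.degrees(np.arctan2(y[1],y[0]))
    print("t",round(s['time_s'],2),"tcp",p.round(4),"ang_y",a.round(2),"xaxis",R[:,0].round(4),"J6",s['joints'][5].round(1),"F",s['contact_force'].round(1),"w",round(s['gripper_width'],4))
    if P is not None:
        d=(np.array(P)-p); print("shift units now-axes",(R.T@d/.02).round(3))
        if ang is not None:
            da=(ang-a+180)%360-180
            print("ccw needed",da.round(2),"turn units x",(-da/6).round(3)," alt",((-(da-np.sign(da)*180))/6).round(3))
    return s,p,R
E
python3 - <<'E'
from h import *
psi=np.radians(94.06);Y=np.array([np.cos(psi),np.sin(psi),0]);O=np.array([.5218,-.1956,0])
for b in (.235,.367,.388): print((O+Y*b).round(4))
P=O+Y*.367; P[2]=.089+.05+.019
to(P,4.06)
E
```

```text
[0.5052 0.0388 0.    ]
[0.4958 0.1705 0.    ]
[0.4943 0.1914 0.    ]
t 0.1 tcp [ 0.1543 -0.6567  0.2447] ang_y 103.22 xaxis [-5.0e-04  1.4e-03 -1.0e+00] J6 -16.5 F [ 0.3 -0.6 -0.5] w 0.0878
shift units now-axes [ 4.387 36.353 26.082]
ccw needed -99.16 turn units x 16.526  alt -13.474
```

>>> step_arm --steps '[[[0, 0.67, 1], 0], [[0, 0.67, 1], 0], [[0, 0.67, 1], 0], [[0, 0.67, 1], 0], [[0, 0.67, 1], 0], [[0, 0.67, 1], 0], [[0, 0.67, 1], 0], [[0, 0.67, 1], 0], [[0, 0.67, 1], 0], [[0, 0.67, 1], 0], [[0, 0.67, 1], 0], [[0, 0.67, 1], 0], [[0, 0.67, 1], 0], [[0, 0.67, 1], 0], [[0, 0.67, 1], 0], [[0, 0.67, 1], 0], [[0, 0.67, 1], 0], [[0, 0.67, 1], 0], [[0, 0.67, 1], 0], [[0, 0.67, 1], 0]]' --fingers 1 --grip_force 20

```text
time_s: 1.77
tcp_pos: [0.483, -0.3036, 0.2453]
eef_rot: [135.6, 90.0, 148.8]
contact_force: [0.3, 0.4, -0.7]
gripper_width: 0.0004
```

>>> step_arm --steps '[[[0, 0, 0], -1], [[0, 0, 0], -1], [[0, 0, 0], -1], [[0, 0, 0], -1], [[0, 0, 0], -1], [[0, 0, 0], -1], [[0, 0, 0], -1], [[0, 0, 0], -1], [[0, 0, 0], -1], [[0, 0, 0], -1], [[0, 0, 0], -1], [[0, 0, 0], -1], [[0, 0, 0], -1], [[0, 0, 0], -0.47], [[0, 0, 0], 0]]'

```text
time_s: 3.02
tcp_pos: [0.4823, -0.3046, 0.2452]
eef_rot: [60.9, 90.0, 155.0]
contact_force: [-1.0, 0.1, -0.4]
gripper_width: 0.0007
```

Run:
```python
from h import *
psi=np.radians(94.06);Y=np.array([np.cos(psi),np.sin(psi),0]);O=np.array([.5218,-.1956,0])
P=O+Y*.367; P[2]=.089+.05+.019
to(P,184.06)
```

```text
t 3.02 tcp [ 0.4823 -0.3046  0.2452] ang_y -175.83 xaxis [-7.e-04  3.e-04 -1.e+00] J6 16.8 F [-1.   0.1 -0.4] w 0.0007
shift units now-axes [ 4.367 -2.406 23.639]
ccw needed -0.11 turn units x 0.019  alt -29.981
```

>>> step_arm --steps '[[[0, -0.12, 1], 0], [[0, -0.12, 1], 0], [[0, -0.12, 1], 0], [[0, -0.12, 1], 0], [[0, -0.12, 1], 0], [[0, -0.12, 1], 0], [[0, -0.12, 1], 0], [[0, -0.12, 1], 0], [[0, -0.12, 1], 0], [[0, -0.12, 1], 0], [[0, -0.12, 1], 0], [[0, -0.12, 1], 0], [[0, -0.12, 1], 0], [[0, -0.12, 1], 0], [[0, -0.12, 1], 0], [[0, -0.12, 1], 0], [[0, -0.12, 1], 0], [[0, -0.12, 1], 0], [[0, -0.12, 1], 0], [[0, -0.12, 1], 0]]'

```text
time_s: 4.68
tcp_pos: [0.5019, 0.0987, 0.2455]
eef_rot: [83.4, 90.0, 177.3]
contact_force: [0.5, 0.0, -0.1]
gripper_width: 0.0004
```

>>> step_arm --steps '[[[0, 0, 1], 0], [[0, 0, 1], 0], [[0, 0, 1], 0], [[0, 0, 0.64], 0], [[1, 0, 0], 0], [[1, 0, 0], 0], [[1, 0, 0], 0], [[0.5, 0, 0], 0], [[0, 0, 0], 0], [[0, 0, 0], 0], [[0, 0, 0], 0]]'

```text
time_s: 5.6
tcp_pos: [0.4977, 0.1705, 0.1767]
eef_rot: [-72.2, 89.9, 21.9]
contact_force: [0.3, 0.4, -0.1]
gripper_width: 0.0003
```

Run:
```python
from h import *
psi=np.radians(94.06);Y=np.array([np.cos(psi),np.sin(psi),0]);O=np.array([.5218,-.1956,0])
P=O+Y*.367; P[2]=.120
to(P,184.06)
for n in ("top","scene"):
    im=capture(n);cv2.imwrite(f"pics/{n}1.png",im)
crop("pics/top1.png","pics/t1.png",120,170,160,100,5)
crop("pics/scene1.png","pics/s1.png",220,80,140,130,5)
```

```text
t 5.6 tcp [0.4977 0.1705 0.1767] ang_y -175.97 xaxis [ 1.3e-03  5.0e-04 -1.0e+00] J6 -36.3 F [ 0.3  0.4 -0.1] w 0.0003
shift units now-axes [2.834e+00 9.900e-02 2.000e-03]
ccw needed 0.03 turn units x -0.005  alt 29.995
```

View pics/t1.png

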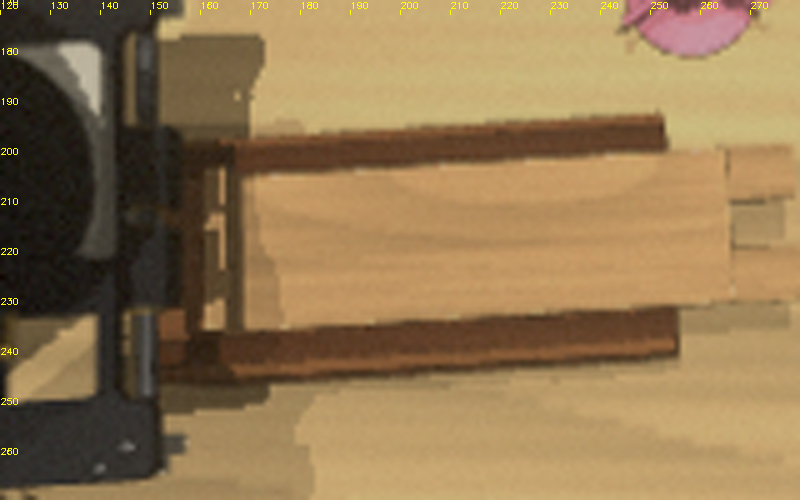

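View pics/s1.png

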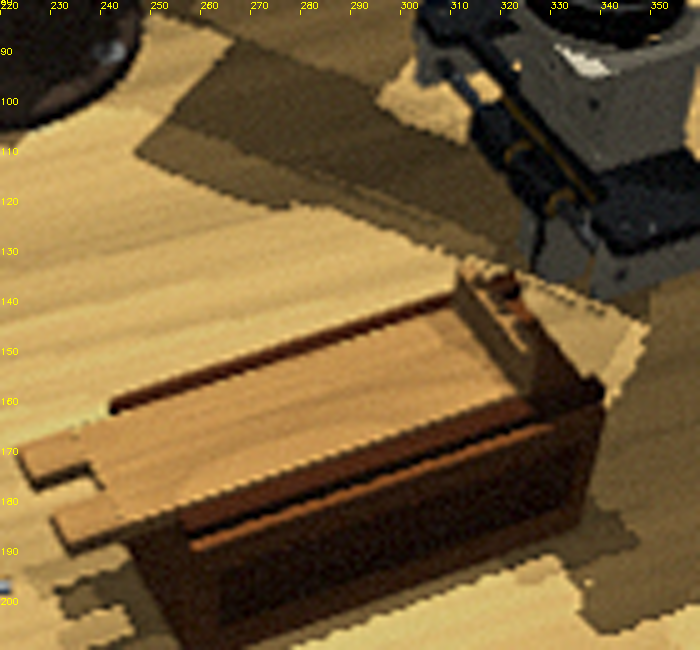

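Run:
```python
from h import *
crop("pics/scene1.png","pics/s1b.png",290,60,90,90,7)
s,p,R=st()
print(proj("scene",[p,p+R[:,0]*.019,p+R[:,0]*.019+R[:,1]*.02,p+R[:,0]*.019-R[:,1]*.02]))
print(proj("top",[p,p+R[:,0]*.019]))
```

```text
[[330.77812631 126.06990934]
 [329.69682479 131.64057009]
 [325.7379116  126.81136348]
 [333.73996045 136.57710969]]
[[144.590508   217.15650491]
 [147.44620859 218.03078445]]
```

View pics/s1b.png

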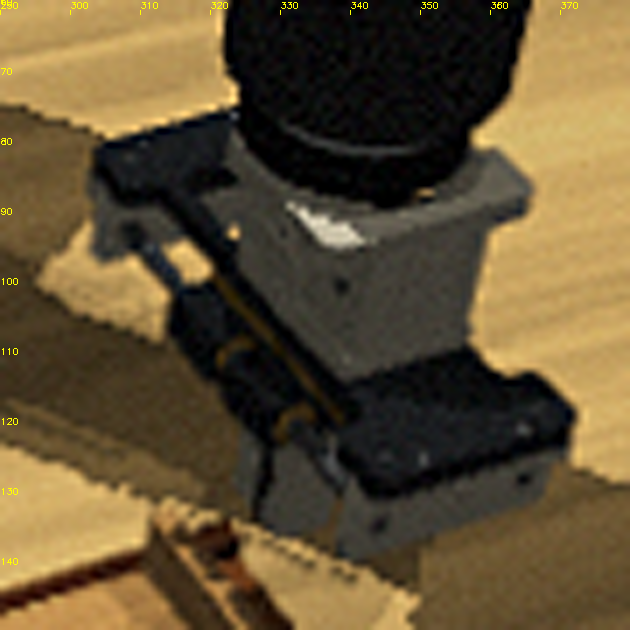

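>>> step_arm --steps '[[[1, 0, 0], 0], [[1, 0, 0], 0], [[0.5, 0, 0], 0], [[0, 0, 0], 0], [[0, 0, 0], 0], [[0, 0, 0], 0]]'

```text
time_s: 6.2
tcp_pos: [0.4977, 0.1707, 0.1267]
eef_rot: [-69.6, 89.9, 24.4]
contact_force: [-0.2, 0.5, 0.2]
gripper_width: 0.0002
```

Run:
```python
from h import *
to([.4958,.1705,.109])
```

```text
t 6.2 tcp [0.4977 0.1707 0.1267] ang_y -175.94 xaxis [ 1.3e-03  6.0e-04 -1.0e+00] J6 -36.3 F [-0.2  0.5  0.2] w 0.0002
shift units now-axes [ 0.885  0.098 -0.004]
```

>>> step_arm --steps '[[[0.2, 0, 0], 0], [[0.2, 0, 0], 0], [[0.2, 0, 0], 0], [[0, 0, 0], 0], [[0, 0, 0], 0]]'

```text
time_s: 6.62
tcp_pos: [0.4975, 0.1707, 0.1162]
eef_rot: [-74.7, 89.9, 19.4]
contact_force: [-10.3, -0.6, 25.0]
gripper_width: 0.0006
```

>>> step_arm --steps '[[[0.05, 0, 0], 0], [[0, 0, 0], 0]]'

```text
time_s: 6.78
tcp_pos: [0.4975, 0.1707, 0.1161]
eef_rot: [-77.0, 89.9, 17.1]
contact_force: [-13.5, -0.7, 33.9]
gripper_width: 0.0011
```

>>> step_arm --steps '[[[0.05, 0, 0], 0], [[0, 0, 0], 0]]'

```text
time_s: 6.95
tcp_pos: [0.4975, 0.1707, 0.1161]
eef_rot: [-78.8, 89.8, 15.3]
contact_force: [-17.2, -2.4, 44.7]
gripper_width: 0.0005
```

>>> step_arm --steps '[[[0.05, 0, 0], 0], [[0, 0, 0], 0]]'

```text
time_s: 7.12
tcp_pos: [0.4975, 0.1707, 0.116]
eef_rot: [-78.6, 89.8, 15.6]
contact_force: [-22.1, -2.8, 53.8]
gripper_width: 0.0004
```

>>> step_arm --steps '[[[-0.25, 0, 0], 0], [[-0.25, 0, 0], 0], [[0, 0, 0], 0]]'

```text
time_s: 7.37
tcp_pos: [0.4975, 0.1707, 0.1216]
eef_rot: [-58.9, 89.9, 35.1]
contact_force: [0.4, -0.5, -0.3]
gripper_width: 0.0009
```

Run:
```python
from h import *
s,p,R=to(None)[:3]
print(s['moment'])
for n in ("top","scene"):
    im=capture(n);cv2.imwrite(f"pics/{n}2.png",im)
crop("pics/top2.png","pics/t2.png",120,180,80,80,8)
crop("pics/scene2.png","pics/s2.png",285,90,80,80,8)
```

```text
t 7.37 tcp [0.4975 0.1707 0.1216] ang_y -175.94 xaxis [ 0.0016  0.0011 -1.    ] J6 -36.3 F [ 0.4 -0.5 -0.3] w 0.0009
[ 0.06364527  0.07834364 -0.00726628]
```

View pics/t2.png

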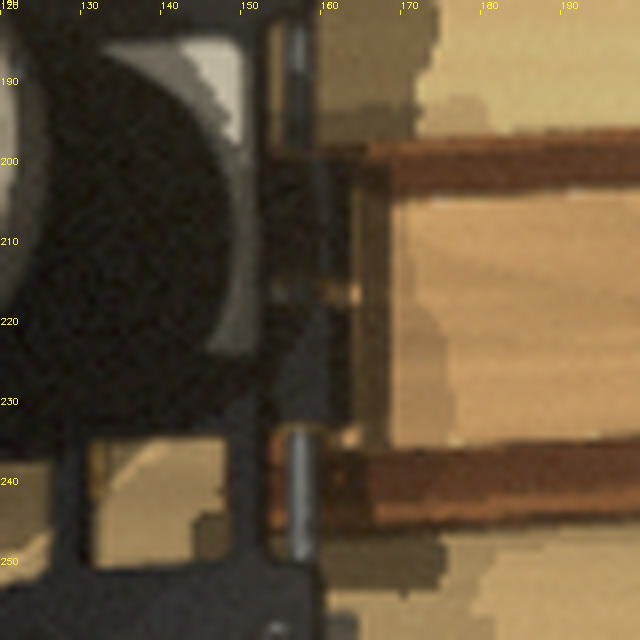

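View pics/s2.png

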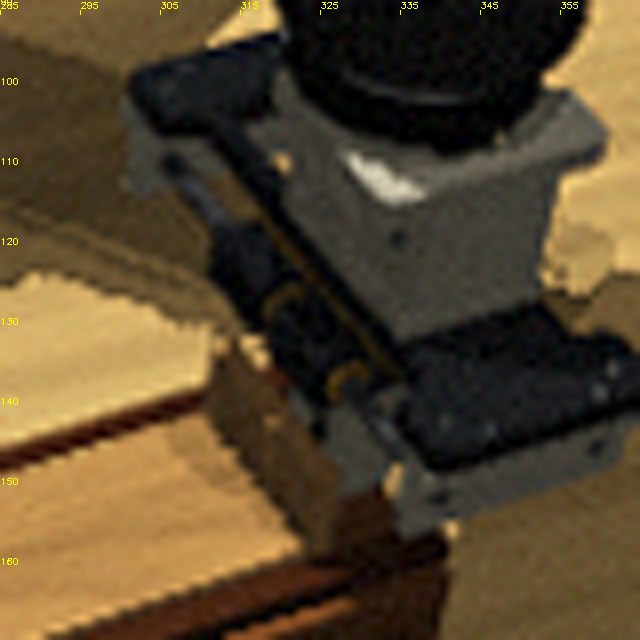

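Run:
```python
from h import *
im=cv2.imread("pics/scene0.png"); im=cv2.convertScaleAbs(im,alpha=2.0,beta=10)
crop(im,"pics/s3.png",220,145,70,75,10)
crop(im,"pics/s3b.png",300,125,50,75,8)
```

```text
(no output)
```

View pics/s3.png

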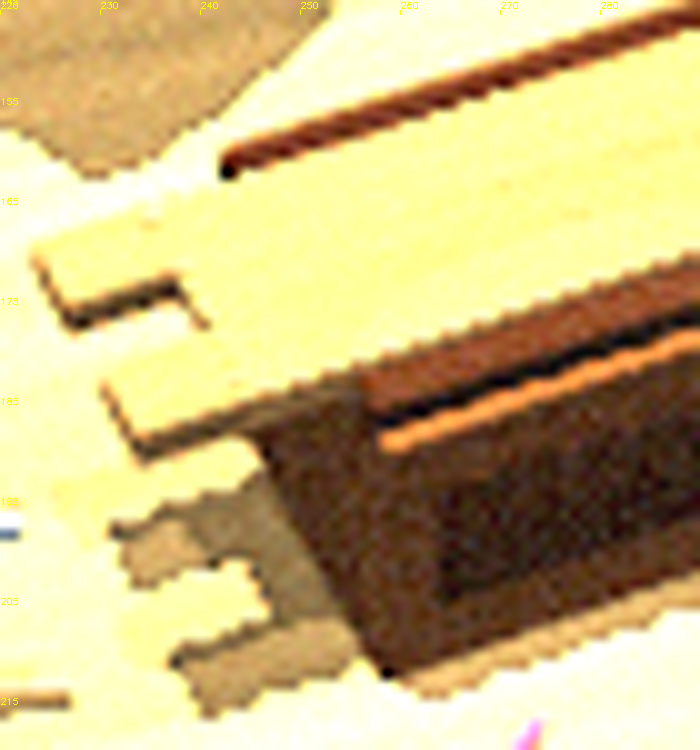

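View pics/s3b.png

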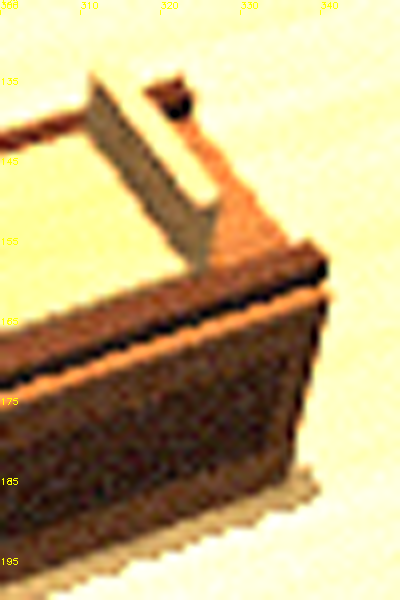

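Run:
```python
from h import *
from scipy.optimize import minimize_scalar
for b,t in (((258.35,211.75),(257.5,189.1)),((336.0,184.6),(340.8,161.3))):
    P=atz("scene",*b,0.); 
    f=lambda z:np.sum((proj("scene",[P[0],P[1],z])[0]-t)**2)
    r=minimize_scalar(f,bounds=(.05,.13),method="bounded"); print(P,r.x,r.fun)
    for h in (.0895,.097): print(h,proj("scene",[P[0],P[1],h]))
# predicted for fit: corners at front edge d=.148, halfwidth .055
psi=np.radians(94.06);Y=np.array([np.cos(psi),np.sin(psi),0]);X=np.array([Y[1],-Y[0],0]);O=np.array([.5218,-.1956,0])
for d in(.142,.148,.154):
  print(d,(O+Y*d+X*.055).round(4),(O+Y*(d+.24)+X*.055).round(4))
```

```text
[ 0.5661 -0.0483  0.    ] 0.09437246913202416 1.682823432670051
0.0895 [[258.77123624 190.37525889]]
0.097 [[258.81090674 188.44985453]]
[ 0.5522  0.1889 -0.    ] 0.09406610949325357 0.9114643343983269
0.0895 [[341.43180063 162.72063349]]
0.097 [[341.91713152 160.76021392]]
0.142 [ 0.5666 -0.0501  0.    ] [0.5496 0.1893 0.    ]
0.148 [ 0.5662 -0.0441  0.    ] [0.5492 0.1953 0.    ]
0.154 [ 0.5658 -0.0381  0.    ] [0.5488 0.2013 0.    ]
```

>>> step_arm --steps '[[[-1, 0, 0], 0], [[-1, 0, 0], 0], [[-0.5, 0, 0], 0], [[0, 0, -1], 0], [[0, 0, -1], 0], [[0, 0, -1], 0], [[0, 0, 0], 0], [[1, 0, 0], 0], [[0.5, 0, 0], 0], [[0, 0, 0], 0], [[0, 0, 0], 0], [[0, 0, 0], 0]]'

```text
time_s: 8.47
tcp_pos: [0.5015, 0.1108, 0.1407]
eef_rot: [155.8, 90.0, -110.2]
contact_force: [0.6, 0.7, -0.1]
gripper_width: 0.0003
```

Run:
```python
from h import *
to([.5,.11,.130])
```

```text
t 8.47 tcp [0.5015 0.1108 0.1407] ang_y -175.92 xaxis [-2.e-04 -4.e-04 -1.e+00] J6 -30.3 F [ 0.6  0.7 -0.1] w 0.0003
shift units now-axes [ 0.534  0.075 -0.035]
```

>>> step_arm --steps '[[[0.2, 0, 0], 0], [[0.25, 0, 0], 0], [[0, 0, 0], 0], [[0, 0, 0], 0]]'

```text
time_s: 8.8
tcp_pos: [0.5011, 0.1104, 0.1314]
eef_rot: [118.4, 90.0, -147.6]
contact_force: [-1.0, -0.5, -0.5]
gripper_width: 0.0005
```

>>> step_arm --steps '[[[0.05, 0, 0], 0], [[0, 0, 0], 0]]'

```text
time_s: 8.97
tcp_pos: [0.5013, 0.1105, 0.1306]
eef_rot: [-57.1, 90.0, 36.9]
contact_force: [0.1, 0.1, -0.2]
gripper_width: 0.0003
```

>>> step_arm --steps '[[[0.05, 0, 0], 0], [[0, 0, 0], 0]]'

```text
time_s: 9.13
tcp_pos: [0.5012, 0.1105, 0.1295]
eef_rot: [6.4, 90.0, 100.5]
contact_force: [-0.0, 0.3, 0.1]
gripper_width: 0.0003
```

>>> step_arm --steps '[[[0.05, 0, 0], 0], [[0, 0, 0], 0]]'

```text
time_s: 9.3
tcp_pos: [0.5012, 0.1104, 0.1284]
eef_rot: [101.8, 90.0, -164.1]
contact_force: [-0.5, -0.2, -0.2]
gripper_width: 0.0006
```

>>> step_arm --steps '[[[0.03, 0, 0], 0], [[0, 0, 0], 0]]'

```text
time_s: 9.47
tcp_pos: [0.5012, 0.1104, 0.1284]
eef_rot: [-129.9, 90.0, -35.8]
contact_force: [-2.0, 0.2, 5.2]
gripper_width: 0.0006
```

Run:
```python
from fit import *
x0=[.521,-.1945,1.64,-.83,.078,.1]
# fixed h; allow scene/top camera pixel offsets with prior
def f(q):
    p=np.r_[q[:5],.0972,q[5]]; r=res(p).reshape(-1,2).copy()
    m=model(p)
    for k,i in enumerate(use): r[k]+= q[6:8] if m[i][0]=="top" else q[8:10]
    return np.r_[r.ravel(),q[6:]/1.0]
r=least_squares(f,x0+[0]*4,loss="soft_l1",f_scale=.5)
print(np.round(r.x,4),np.degrees(r.x[2:4]),r.cost)
psi=r.x[2];Y=np.array([np.cos(psi),np.sin(psi),0]);O=np.array([r.x[0],r.x[1],0])
P=O+Y*.020;P[2]=.16
to(P,184.06)
```

```text
[ 0.5213 -0.1949  1.6416 -0.8338  0.0836  0.1071 -0.2469  0.0745 -0.245
  1.8727] [ 94.05908425 -47.77547854] 4.9890558314751035
t 9.47 tcp [0.5012 0.1104 0.1284] ang_y -175.95 xaxis [ 1.e-04 -1.e-04 -1.e+00] J6 -30.3 F [-2.   0.2  5.2] w 0.0006
shift units now-axes [ -1.581   0.081 -14.301]
ccw needed 0.01 turn units x -0.001  alt 29.999
```

>>> step_arm --steps '[[[-1, 0, 0], 0], [[-0.6, 0.08, 0], 0], [[0, 0, -1], 0], [[0, 0, -1], 0], [[0, 0, -1], 0], [[0, 0, -1], 0], [[0, 0, -1], 0], [[0, 0, -1], 0], [[0, 0, -1], 0], [[0, 0, -1], 0], [[0, 0, -1], 0], [[0, 0, -1], 0], [[0, 0, -1], 0], [[0, 0, -1], 0], [[0, 0, -1], 0], [[0, 0, -1], 0], [[0, 0, -0.3], 0], [[0, 0, 0], 0], [[0, 0, 0], 0]]'

```text
time_s: 11.05
tcp_pos: [0.5196, -0.1749, 0.1598]
eef_rot: [61.0, 90.0, 155.0]
contact_force: [0.5, 0.4, -0.1]
gripper_width: 0.0007
```

Run:
```python
from h import *
to([.5199,-.1749,.106])
im=capture("top");cv2.imwrite("pics/top3.png",im);crop(im,"pics/t3.png",230,160,120,90,6)
im=capture("scene");cv2.imwrite("pics/scene3.png",im);crop(im,"pics/s3c.png",160,130,100,100,6)
```

```text
t 11.05 tcp [ 0.5196 -0.1749  0.1598] ang_y -176.02 xaxis [-3.e-04  2.e-04 -1.e+00] J6 2.1 F [ 0.5  0.4 -0.1] w 0.0007
shift units now-axes [ 2.688e+00 -1.500e-02 -2.000e-03]
```

View pics/t3.png

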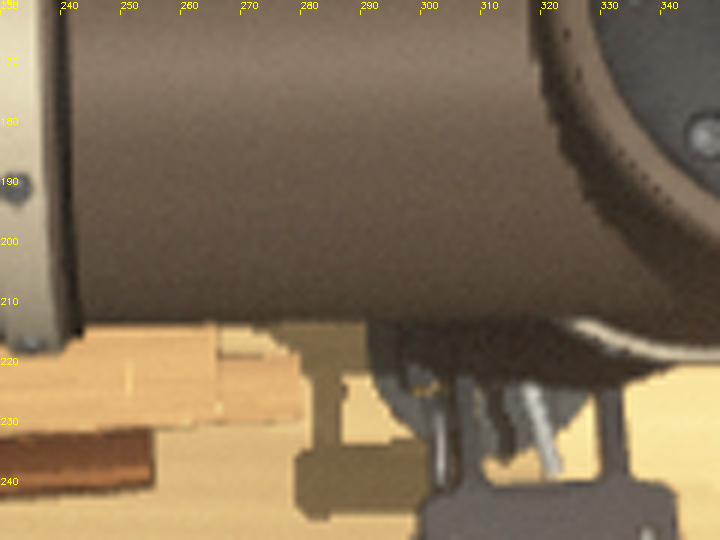

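View pics/s3c.png

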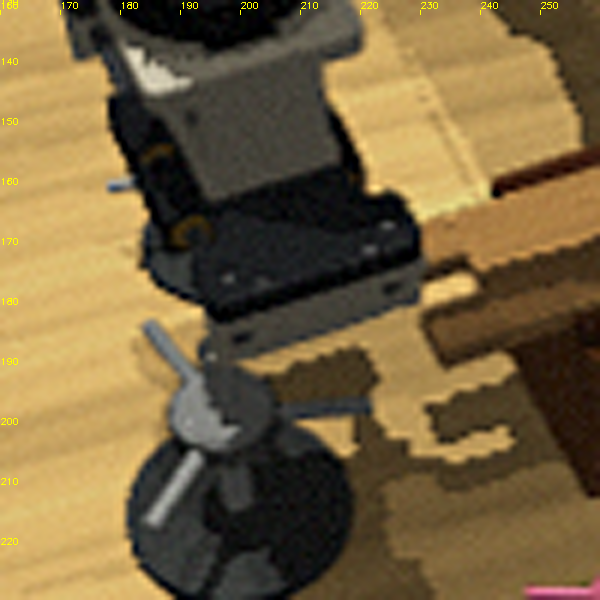

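>>> step_arm --steps '[[[0.7, 0, 0], 0], [[0.7, 0, 0], 0], [[0.7, 0, 0], 0], [[0.4, 0, 0], 0], [[0, 0, 0], 0], [[0, 0, 0], 0], [[0, 0, 0], 0]]'

```text
time_s: 11.73
tcp_pos: [0.5204, -0.1747, 0.1107]
eef_rot: [-105.1, 89.9, -11.0]
contact_force: [0.3, 0.0, 0.8]
gripper_width: 0.0004
```

>>> step_arm --steps '[[[0.1, 0, 0], 0], [[0, 0, 0], 0]]'

```text
time_s: 11.9
tcp_pos: [0.5201, -0.1749, 0.1084]
eef_rot: [-88.3, 89.9, 5.7]
contact_force: [0.6, 0.4, 0.0]
gripper_width: 0.0002
```

>>> step_arm --steps '[[[0.1, 0, 0], 0], [[0.1, 0, 0], 0], [[0, 0, 0], 0]]'

```text
time_s: 12.15
tcp_pos: [0.5196, -0.1749, 0.1036]
eef_rot: [68.9, 90.0, 162.9]
contact_force: [-0.4, 0.8, -0.5]
gripper_width: 0.0004
```

>>> step_arm --steps '[[[0.05, 0, 0], 0], [[0, 0, 0], 0]]'

```text
time_s: 12.32
tcp_pos: [0.5197, -0.175, 0.1028]
eef_rot: [78.2, 90.0, 172.3]
contact_force: [-0.9, 0.3, -0.4]
gripper_width: 0.0006
```

>>> step_arm --steps '[[[0.05, 0, 0], 0], [[0, 0, 0], 0]]'

```text
time_s: 12.48
tcp_pos: [0.5198, -0.1749, 0.1018]
eef_rot: [78.1, 90.0, 172.2]
contact_force: [0.3, 0.2, -1.0]
gripper_width: 0.0007
```

>>> step_arm --steps '[[[0.05, 0, 0], 0], [[0, 0, 0], 0]]'

```text
time_s: 12.65
tcp_pos: [0.5197, -0.1749, 0.1008]
eef_rot: [76.3, 90.0, 170.3]
contact_force: [0.9, -0.1, -0.5]
gripper_width: 0.0005
```

>>> step_arm --steps '[[[0.05, 0, 0], 0], [[0, 0, 0], 0]]'

```text
time_s: 12.82
tcp_pos: [0.5197, -0.1749, 0.0998]
eef_rot: [71.5, 90.0, 165.5]
contact_force: [-0.6, -0.2, -0.3]
gripper_width: 0.0005
```

>>> step_arm --steps '[[[0.05, 0, 0], 0], [[0, 0, 0], 0]]'

```text
time_s: 12.98
tcp_pos: [0.5197, -0.1749, 0.0988]
eef_rot: [79.7, 90.0, 173.7]
contact_force: [0.5, -0.5, -0.6]
gripper_width: 0.0004
```

>>> step_arm --steps '[[[0.05, 0, 0], 0], [[0, 0, 0], 0]]'

```text
time_s: 13.15
tcp_pos: [0.52, -0.175, 0.0983]
eef_rot: [-139.4, 90.0, -45.3]
contact_force: [-2.0, 1.4, 5.3]
gripper_width: 0.0004
```

Light contact puts the collar top at 79.3 mm, which matches the arm angle (192°, so 79.34 mm). The board-top touch puts the riser at 97.3 mm. I therefore need about 17.9 mm of rise, roughly 641° counter-clockwise. Next I'll lift, centre on the rod, open the gripper and wind back.

>>> step_arm --steps '[[[-1, 0, 0], 0], [[-1, 0, 0], 0], [[-0.8, 0, 0], 0], [[0, 0, -1], 0], [[0, 0, 0], 1], [[0, 0, 0], 1], [[0, 0, 0], 1], [[0, 0, 0], 1], [[0, 0, 0], 1], [[0, 0, 0], 1], [[0, 0, 0], 1], [[0, 0, 0], 1], [[0, 0, 0], 1], [[0, 0, 0], 1], [[0, 0, 0], 1], [[0, 0, 0], 1], [[0, 0, 0], 1], [[0, 0, 0], 1], [[0, 0, 0], 1], [[0, 0, 0], 1]]' --fingers 0

```text
time_s: 14.82
tcp_pos: [0.5212, -0.1949, 0.1539]
eef_rot: [148.3, 90.0, 146.1]
contact_force: [-1.0, -0.1, -0.5]
gripper_width: 0.0875
```

>>> step_arm --steps '[[[0, 0, 0], 1], [[0, 0, 0], 1], [[0, 0, 0], 1], [[0, 0, 0], 1], [[0, 0, 0], 1], [[0, 0, 0], 1], [[0, 0, 0], 1], [[0, 0, 0], 0], [[0, 0, 0], 0]]'

```text
time_s: 15.57
tcp_pos: [0.5212, -0.1949, 0.1539]
eef_rot: [-134.4, 90.0, -178.2]
contact_force: [-0.3, -0.3, -0.4]
gripper_width: 0.0877
```

Run:
```python
from h import *
to([.5213,-.1949,.081],46.3)
```

```text
t 15.57 tcp [ 0.5212 -0.1949  0.1539] ang_y 46.23 xaxis [-1.e-04 -0.e+00 -1.e+00] J6 -133.4 F [-0.3 -0.3 -0.4] w 0.0877
shift units now-axes [3.645e+00 3.000e-03 5.000e-03]
ccw needed 0.07 turn units x -0.011  alt 29.989
```

Down to the arms, watching the force.

>>> step_arm --steps '[[[0.6, 0, 0], 0], [[0.6, 0, 0], 0], [[0.6, 0, 0], 0], [[0.6, 0, 0], 0], [[0.6, 0, 0], 0], [[0, 0, 0], 0], [[0, 0, 0], 0]]'

```text
time_s: 16.15
tcp_pos: [0.5209, -0.1949, 0.0936]
eef_rot: [-132.7, 89.9, -176.5]
contact_force: [1.2, 0.2, 0.1]
gripper_width: 0.0876
```

>>> step_arm --steps '[[[0.3, 0, 0], 0], [[0.35, 0, 0], 0], [[0, 0, 0], 0], [[0, 0, 0], 0]]'

```text
time_s: 16.48
tcp_pos: [0.521, -0.1949, 0.0807]
eef_rot: [-139.3, 90.0, 176.8]
contact_force: [-0.2, -0.2, -0.4]
gripper_width: 0.0873
```

Run:
```python
from h import *
to([.5213,-.1949,.081],46.3)
im=capture("scene");cv2.imwrite("pics/scene4.png",im);crop(im,"pics/s4.png",150,120,110,110,6)
```

```text
t 16.48 tcp [ 0.521  -0.1949  0.0807] ang_y 46.06 xaxis [-6.e-04  0.e+00 -1.e+00] J6 -133.6 F [-0.2 -0.2 -0.4] w 0.0873
shift units now-axes [-0.014  0.009  0.011]
ccw needed 0.24 turn units x -0.039  alt 29.961
```

View pics/s4.png

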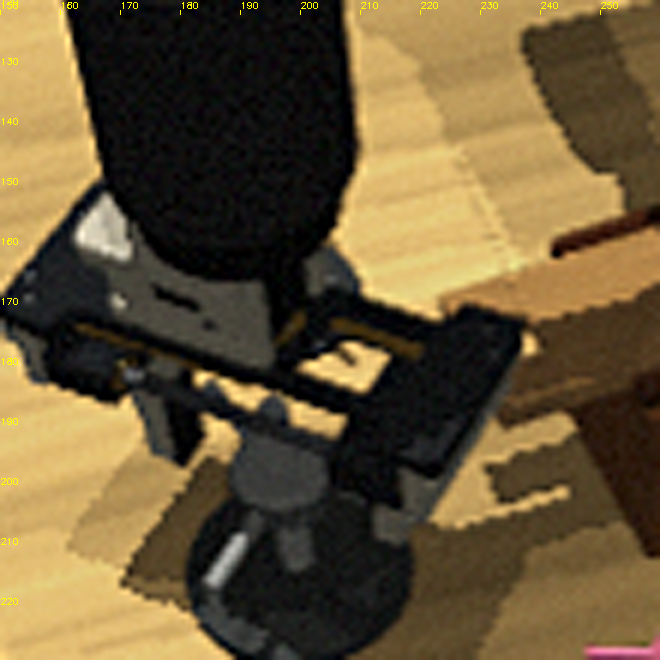

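The fingers straddle the collar with the fingertips between the arms: one finger is at about (175,195) and the rod top at (193,188). Now I'll turn it counter-clockwise.

>>> step_arm --steps '[[[0, 0, 0], -1], [[0, 0, 0], -1], [[0, 0, 0], -1], [[0, 0, 0], -1], [[0, 0, 0], -1], [[0, 0, 0], -1], [[0, 0, 0], -1], [[0, 0, 0], -1], [[0, 0, 0], -1], [[0, 0, 0], -1]]'

```text
time_s: 17.37
tcp_pos: [0.5225, -0.1949, 0.0819]
eef_rot: [-20.1, 89.8, -3.7]
contact_force: [0.8, 1.2, 1.7]
gripper_width: 0.0878
```

Run:
```python
from h import *
s,_,_=to([.5213,-.1949,.081],46.3);print(s['moment'],get_state()['contact_force'])
```

```text
t 17.37 tcp [ 0.5225 -0.1949  0.0819] ang_y 106.36 xaxis [ 2.7e-03 -2.0e-04 -1.0e+00] J6 -73.3 F [0.8 1.2 1.7] w 0.0878
shift units now-axes [ 0.045  0.016 -0.057]
ccw needed -60.06 turn units x 10.01  alt -19.99
[ 0.38290367 -0.48601193 -0.12197675] [0.78396549 1.21174105 1.66383295]
```

>>> step_arm --steps '[[[0, 0, 0], -1], [[0, 0, 0], -1], [[0, 0, 0], -1], [[0, 0, 0], -1], [[0, 0, 0], -1], [[0, 0, 0], -1], [[0, 0, 0], -1], [[0, 0, 0], -1], [[0, 0, 0], -1], [[0, 0, 0], -1], [[0, 0, 0], -1], [[0, 0, 0], -1], [[0, 0, 0], -1], [[0, 0, 0], -1], [[0, 0, 0], -1], [[0, 0, 0], -1], [[0, 0, 0], -1], [[0, 0, 0], -1], [[0, 0, 0], -1], [[0, 0, 0], -1]]'

```text
time_s: 19.03
tcp_pos: [0.5208, -0.1949, 0.0813]
eef_rot: [37.0, 90.0, 173.3]
contact_force: [-1.3, 0.7, 2.2]
gripper_width: 0.0879
```

>>> step_arm --steps '[[[0, 0, 0], -1], [[0, 0, 0], -1], [[0, 0, 0], -1], [[0, 0, 0], -1], [[0, 0, 0], -1], [[0, 0, 0], -1], [[0, 0, 0], -1], [[0, 0, 0], -1], [[0, 0, 0], -1], [[0, 0, 0], -1], [[0, 0, 0], -1], [[0, 0, 0], -1], [[0, 0, 0], -1], [[0, 0, 0], -1], [[0, 0, 0], -1], [[0, 0, 0], -1], [[0, 0, 0], -1], [[0, 0, 0], -1], [[0, 0, 0], -1], [[0, 0, 0], -1]]'

```text
time_s: 20.7
tcp_pos: [0.5215, -0.1952, 0.0816]
eef_rot: [73.5, 89.9, -30.2]
contact_force: [-0.8, -2.4, 0.6]
gripper_width: 0.0874
```

Run:
```python
from h import *
s,_,_=to([.5213,-.1949,.081],46.3);print(s['moment'],get_state()['contact_force'])
```

```text
t 20.7 tcp [ 0.5215 -0.1952  0.0816] ang_y -13.65 xaxis [ 8.e-04 -5.e-04 -1.e+00] J6 166.7 F [-0.8 -2.4  0.6] w 0.0874
shift units now-axes [ 0.031 -0.014 -0.014]
ccw needed 59.95 turn units x -9.991  alt 20.009
[-0.77103393  0.16640885 -0.11192621] [-0.82704876 -2.39205315  0.55912129]
```

>>> step_arm --steps '[[[0, 0, 0], 1], [[0, 0, 0], 1], [[-0.7, 0, 0], 0], [[-0.8, 0, 0], 0], [[0, 0, 0], 0], [[0, 0, 0], 1], [[0, 0, 0], 1], [[0, 0, 0], 1], [[0, 0, 0], 1], [[0, 0, 0], 1], [[0, 0, 0], 1], [[0, 0, 0], 1], [[0, 0, 0], 1], [[0, 0, 0], 1], [[0, 0, 0], 1], [[0, 0, 0], 1], [[0, 0, 0], 1], [[0, 0, 0], 1], [[0, 0, 0], 1], [[0, 0, 0], 1]]'

```text
time_s: 22.37
tcp_pos: [0.5213, -0.1949, 0.1111]
eef_rot: [-158.3, 90.0, -4.6]
contact_force: [-0.0, -0.4, 0.5]
gripper_width: 0.0876
```

>>> step_arm --steps '[[[0, 0, 0], 1], [[0, 0, 0], 1], [[0, 0, 0], 1], [[0, 0, 0], 1], [[0, 0, 0], 1], [[0, 0, 0], 1], [[0, 0, 0], 1], [[0, 0, 0], 1], [[0, 0, 0], 1], [[0, 0, 0], 1], [[0, 0, 0], 1], [[0, 0, 0], 1], [[0, 0, 0], 1], [[0, 0, 0], 1], [[0, 0, 0], 1], [[0, 0, 0], 1], [[0, 0, 0], 1], [[0, 0, 0], 1], [[0, 0, 0], 1], [[0, 0, 0], 1]]'

```text
time_s: 24.03
tcp_pos: [0.5213, -0.1949, 0.1111]
eef_rot: [-36.5, 90.0, -2.7]
contact_force: [-0.6, 0.5, 0.3]
gripper_width: 0.0877
```

>>> step_arm --steps '[[[0, 0, 0], 1], [[0, 0, 0], 1], [[0, 0, 0], 1], [[0, 0, 0], 1], [[0, 0, 0], 1], [[0, 0, 0], 1], [[0, 0, 0], 1], [[0, 0, 0], 1], [[0, 0, 0], 1], [[0, 0, 0], 1], [[0, 0, 0], 1], [[0, 0, 0], 1], [[0, 0, 0], 1], [[0, 0, 0], 1], [[0, 0, 0], 1], [[0, 0, 0], 0], [[0, 0, 0], 0]]'

```text
time_s: 25.45
tcp_pos: [0.5213, -0.1949, 0.1111]
eef_rot: [48.3, 90.0, -7.4]
contact_force: [0.6, 0.0, -0.1]
gripper_width: 0.0877
```

Run:
```python
from h import *
s,_,_=to([.5213,-.1949,.083],34.3);print(s['moment'])
im=capture("scene");cv2.imwrite("pics/scene5.png",im);crop(im,"pics/s5.png",150,120,110,110,6)
```

```text
t 25.45 tcp [ 0.5213 -0.1949  0.1111] ang_y 34.24 xaxis [ 4.e-04 -0.e+00 -1.e+00] J6 -145.4 F [ 0.6  0.  -0.1] w 0.0877
shift units now-axes [ 1.405 -0.002 -0.   ]
ccw needed 0.06 turn units x -0.01  alt 29.99
[-0.12244073 -0.02624573 -0.006766  ]
```

View pics/s5.png

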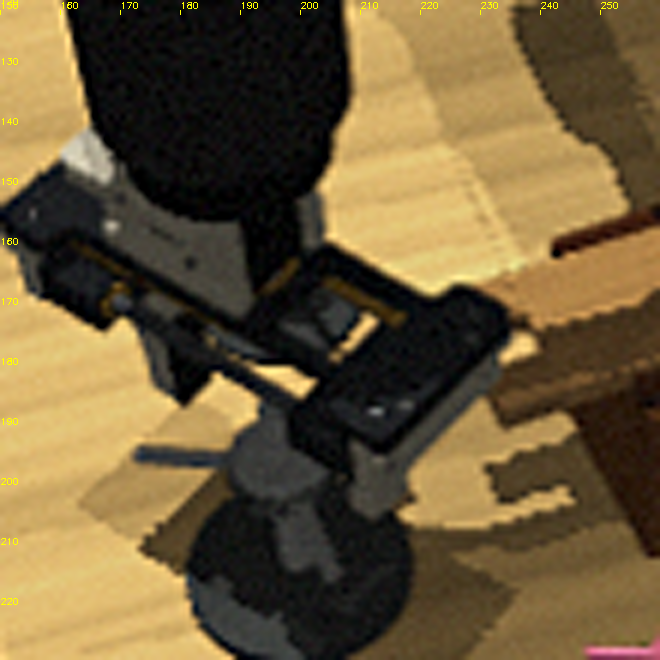

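Run:
```python
from h import *
for a in range(225,265,5):
    print(a,proj("scene",[.5213+.062*np.cos(np.radians(a)),-.1949+.062*np.sin(np.radians(a)),.0772])[0].round(1))
```

```text
225 [175.8 187.8]
230 [174.7 189.3]
235 [173.9 190.9]
240 [173.1 192.5]
245 [172.6 194.2]
250 [172.2 195.9]
255 [172.1 197.6]
260 [172.1 199.3]
```

>>> step_arm --steps '[[[0.5, 0, 0], 0], [[0.5, 0, 0], 0], [[0.4, 0, 0], 0], [[0, 0, 0], 0], [[0, 0, 0], 0], [[0, 0, 0], -1], [[0, 0, 0], -1], [[0, 0, 0], -1], [[0, 0, 0], -1], [[0, 0, 0], -1], [[0, 0, 0], -1], [[0, 0, 0], -1], [[0, 0, 0], -1], [[0, 0, 0], -1], [[0, 0, 0], -1], [[0, 0, 0], -1], [[0, 0, 0], -1]]'

```text
time_s: 26.92
tcp_pos: [0.5211, -0.1952, 0.0833]
eef_rot: [-133.7, 90.0, -117.4]
contact_force: [-1.4, -1.8, 1.9]
gripper_width: 0.0875
```

>>> step_arm --steps '[[[0, 0, 0], -1], [[0, 0, 0], -1], [[0, 0, 0], -1], [[0, 0, 0], -1], [[0, 0, 0], -1], [[0, 0, 0], -1], [[0, 0, 0], -1], [[0, 0, 0], -1], [[0, 0, 0], -1], [[0, 0, 0], -1], [[0, 0, 0], -1], [[0, 0, 0], -1], [[0, 0, 0], -1], [[0, 0, 0], -1], [[0, 0, 0], -1], [[0, 0, 0], -1], [[0, 0, 0], -1], [[0, 0, 0], -1], [[0, 0, 0], -1], [[0, 0, 0], -1]]'

```text
time_s: 28.58
tcp_pos: [0.5222, -0.1952, 0.0837]
eef_rot: [-153.7, 89.9, -17.3]
contact_force: [0.8, -2.0, 1.9]
gripper_width: 0.0873
```

>>> step_arm --steps '[[[0, 0, 0], -1], [[0, 0, 0], -1], [[0, 0, 0], -1], [[0, 0, 0], -1], [[0, 0, 0], -1], [[0, 0, 0], -1], [[0, 0, 0], -1], [[0, 0, 0], -1], [[0, 0, 0], -1], [[0, 0, 0], -1], [[0, 0, 0], -1], [[0, 0, 0], -1], [[0, 0, 0], -1], [[0, 0, 0], -1], [[0, 0, 0], -1], [[0, 0, 0], -1], [[0, 0, 0], -1], [[0, 0, 0], -1], [[0, 0, 0], -1], [[0, 0, 0], -1]]'

```text
time_s: 30.25
tcp_pos: [0.5217, -0.1947, 0.0834]
eef_rot: [111.5, 90.0, 7.9]
contact_force: [0.4, 1.7, 1.6]
gripper_width: 0.0877
```

Run:
```python
from h import *
s,_,_=to([.5213,-.1949,.083],34.3);print(s['moment'])
```

```text
t 30.25 tcp [ 0.5217 -0.1947  0.0834] ang_y -13.64 xaxis [ 9.e-04  1.e-04 -1.e+00] J6 166.7 F [0.4 1.7 1.6] w 0.0877
shift units now-axes [ 0.02  -0.016  0.015]
ccw needed 47.94 turn units x -7.99  alt 22.01
[ 0.50873594  0.15794832 -0.07627808]
```

>>> step_arm --steps '[[[0, 0, 0], 1], [[0, 0, 0], 1], [[-1, 0, 0], 0], [[-1, 0, 0], 0], [[0, 0, 0], 0], [[0, 0, 0], 1], [[0, 0, 0], 1], [[0, 0, 0], 1], [[0, 0, 0], 1], [[0, 0, 0], 1], [[0, 0, 0], 1], [[0, 0, 0], 1], [[0, 0, 0], 1], [[0, 0, 0], 1], [[0, 0, 0], 1], [[0, 0, 0], 0]]'

```text
time_s: 31.58
tcp_pos: [0.5214, -0.1949, 0.1231]
eef_rot: [168.2, 90.0, -8.0]
contact_force: [0.3, -0.2, -0.5]
gripper_width: 0.0876
```

>>> step_arm --steps '[[[0.6, 0, 0], 0], [[0.6, 0, 0], 0], [[0.6, 0, 0], 0], [[0, 0, 0], 0], [[0, 0, 0], 0]]'

```text
time_s: 32.0
tcp_pos: [0.5209, -0.195, 0.0867]
eef_rot: [1.5, 89.9, -174.3]
contact_force: [0.4, 0.1, -0.2]
gripper_width: 0.0875
```

>>> step_arm --steps '[[[0, 0, 0], -1], [[0, 0, 0], -1], [[0, 0, 0], -1], [[0, 0, 0], -1], [[0, 0, 0], -1], [[0, 0, 0], -1], [[0, 0, 0], -1], [[0, 0, 0], -1], [[0, 0, 0], -1], [[0, 0, 0], -1], [[0, 0, 0], -0.5], [[0, 0, 0], -0.5], [[0, 0, 0], 0], [[0, 0, 0], 0]]'

```text
time_s: 33.17
tcp_pos: [0.5218, -0.195, 0.0878]
eef_rot: [101.7, 89.9, -8.2]
contact_force: [-0.5, -0.3, -0.4]
gripper_width: 0.0878
```

Run:
```python
from h import *
s,_,_=to([.5213,-.1949,.083],34.3);print(s['moment'])
```

```text
t 33.17 tcp [ 0.5218 -0.195   0.0878] ang_y -19.98 xaxis [ 1.4e-03 -2.0e-04 -1.0e+00] J6 160.3 F [-0.5 -0.3 -0.4] w 0.0878
shift units now-axes [ 0.242 -0.024  0.004]
ccw needed 54.28 turn units x -9.047  alt 20.953
[-0.27103379  0.04674156 -0.03681766]
```

>>> step_arm --steps '[[[0, 0, 0], 1], [[0, 0, 0], 1], [[-1, 0, 0], 0], [[-1, 0, 0], 0], [[-1, 0, 0], 0], [[-0.7, 0, 0], 0], [[0, 0, 0], 1], [[0, 0, 0], 1], [[0, 0, 0], 1], [[0, 0, 0], 1], [[0, 0, 0], 1], [[0, 0, 0], 1], [[0, 0, 0], 1], [[0, 0, 0], 1], [[0, 0, 0], 1], [[0, 0, 0], 1], [[0, 0, 0], 1], [[0, 0, 0], 1], [[0, 0, 0], 1], [[0, 0, 0], 1]]'

```text
time_s: 34.83
tcp_pos: [0.5214, -0.1948, 0.1614]
eef_rot: [-144.5, 90.0, 9.1]
contact_force: [-0.4, 0.9, 0.5]
gripper_width: 0.0876
```

>>> step_arm --steps '[[[0, 0, 0], 1], [[0, 0, 0], 1], [[0, 0, 0], 1], [[0, 0, 0], 1], [[0, 0, 0], 1], [[0, 0, 0], 1], [[0, 0, 0], 1], [[0, 0, 0], 1], [[0, 0, 0], 1], [[0, 0, 0], 1], [[0, 0, 1], 0], [[0, 0, 0], 0], [[0, 0, 0], 0]]' --fingers 1

```text
time_s: 35.92
tcp_pos: [0.52, -0.1744, 0.1614]
eef_rot: [-89.3, 90.0, 4.8]
contact_force: [-0.5, -0.2, -0.1]
gripper_width: 0.0069
```

Run:
```python
from h import *
s,_,_=to([.5199,-.1749,.118],184.06)
im=capture("scene");cv2.imwrite("pics/scene6.png",im);crop(im,"pics/s6.png",160,160,90,90,7)
```

```text
t 35.92 tcp [ 0.52   -0.1744  0.1614] ang_y -175.91 xaxis [ 7.e-04  1.e-04 -1.e+00] J6 2.2 F [-0.5 -0.2 -0.1] w 0.0069
shift units now-axes [ 2.171  0.01  -0.025]
ccw needed -0.03 turn units x 0.005  alt -29.995
```

View pics/s6.png

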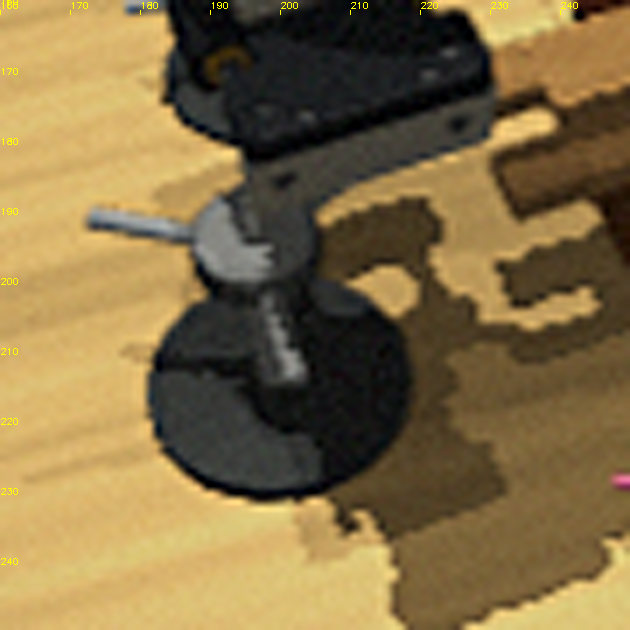

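>>> step_arm --steps '[[[0.6, 0, 0], 0], [[0.6, 0, 0], 0], [[0.6, 0, 0], 0], [[0.2, 0, 0], 0], [[0, 0, 0], 0], [[0, 0, 0], 0], [[0, 0, 0], 0]]'

```text
time_s: 36.55
tcp_pos: [0.5204, -0.1751, 0.1217]
eef_rot: [-106.4, 89.9, -12.3]
contact_force: [0.1, -0.3, 1.4]
gripper_width: 0.0003
```

>>> step_arm --steps '[[[0.1, 0, 0], 0], [[0, 0, 0], 0]]'

```text
time_s: 36.72
tcp_pos: [0.52, -0.175, 0.1193]
eef_rot: [-89.8, 90.0, 4.2]
contact_force: [0.2, 0.4, -0.3]
gripper_width: 0.0003
```

>>> step_arm --steps '[[[0.05, 0, 0], 0], [[0, 0, 0], 0]]'

```text
time_s: 36.88
tcp_pos: [0.5198, -0.1749, 0.118]
eef_rot: [-83.7, 90.0, 10.3]
contact_force: [0.3, 0.0, -0.3]
gripper_width: 0.0004
```

>>> step_arm --steps '[[[0.05, 0, 0], 0], [[0, 0, 0], 0]]'

```text
time_s: 37.05
tcp_pos: [0.5198, -0.1749, 0.1169]
eef_rot: [62.8, 90.0, 156.8]
contact_force: [0.2, -0.7, -0.1]
gripper_width: 0.0004
```

>>> step_arm --steps '[[[0.03, 0, 0], 0], [[0, 0, 0], 0]]'

```text
time_s: 37.22
tcp_pos: [0.5199, -0.1749, 0.1164]
eef_rot: [-124.8, 90.0, -30.7]
contact_force: [-1.5, 0.8, -0.2]
gripper_width: 0.0002
```

>>> step_arm --steps '[[[0.03, 0, 0], 0], [[0, 0, 0], 0]]'

```text
time_s: 37.38
tcp_pos: [0.52, -0.1749, 0.1162]
eef_rot: [-120.4, 90.0, -26.4]
contact_force: [-1.7, 1.2, 5.2]
gripper_width: 0.0003
```

The collar top touches at TCP 0.1162, against 0.1161–0.1164 for the riser, so they're level within about 0.2 mm. Next I'll go behind the board's end piece.

>>> step_arm --steps '[[[-1, 0, 0], 0], [[-1, 0, 0], 0], [[-0.6, 0, 0], 0], [[0, 0, 1], 0], [[0, 0, 1], 0], [[0, 0, 1], 0], [[0, 0, 1], 0], [[0, 0, 1], 0], [[0, 0, 1], 0], [[0, 0, 1], 0], [[0, 0, 1], 0], [[0, 0, 1], 0], [[0, 0, 1], 0], [[0, 0, 1], 0], [[0, 0, 1], 0], [[0, 0, 1], 0], [[0, 0, 1], 0], [[0, 0, 1], 0], [[0, 0, 1], 0], [[0, 0, 1], 0]]'

```text
time_s: 39.05
tcp_pos: [0.4956, 0.1652, 0.1677]
eef_rot: [5.5, 90.0, 99.5]
contact_force: [-0.1, -1.2, 0.6]
gripper_width: 0.0006
```

>>> step_arm --steps '[[[0, 0, 0.35], 0], [[0, 0, 0], 0], [[0, 0, 0], 0]]'

```text
time_s: 39.3
tcp_pos: [0.4951, 0.1711, 0.1675]
eef_rot: [119.6, 90.0, -146.3]
contact_force: [0.7, -1.1, 0.1]
gripper_width: 0.0008
```

Run:
```python
from h import *
psi=np.radians(94.06);Y=np.array([np.cos(psi),np.sin(psi),0]);O=np.array([.5213,-.1949,0])
P=O+Y*.367;P[2]=.124
to(P,184.06)
P=O+Y*.2465;P[2]=.124;to(P)
```

```text
t 39.3 tcp [0.4951 0.1711 0.1675] ang_y -175.91 xaxis [-5.e-04 -3.e-04 -1.e+00] J6 -36.4 F [ 0.7 -1.1  0.1] w 0.0008
shift units now-axes [ 2.177 -0.011  0.006]
ccw needed -0.03 turn units x 0.005  alt -29.995
t 39.3 tcp [0.4951 0.1711 0.1675] ang_y -175.91 xaxis [-5.e-04 -3.e-04 -1.e+00] J6 -36.4 F [ 0.7 -1.1  0.1] w 0.0008
shift units now-axes [ 2.179 -0.008 -6.019]
```

>>> step_arm --steps '[[[0.8, 0, 0], 0], [[0.8, 0, 0], 0], [[0.55, 0, 0], 0], [[0, 0, 0], 0], [[0, 0, 0], 0], [[0, 0, 0], 0]]'

```text
time_s: 39.8
tcp_pos: [0.4958, 0.1708, 0.1255]
eef_rot: [-77.5, 90.0, 16.5]
contact_force: [0.3, -0.9, 1.0]
gripper_width: 0.0003
```

>>> step_arm --steps '[[[0, 0, -0.2], 0], [[0, 0, -0.2], 0], [[0, 0, -0.2], 0], [[0, 0, -0.2], 0], [[0, 0, -0.2], 0], [[0, 0, -0.2], 0]]'

```text
time_s: 40.3
tcp_pos: [0.4977, 0.1476, 0.1254]
eef_rot: [-53.4, 89.9, 40.7]
contact_force: [0.1, 3.5, 3.4]
gripper_width: 0.0007
```

>>> step_arm --steps '[[[0, 0, -0.2], 0], [[0, 0, -0.2], 0], [[0, 0, -0.2], 0], [[0, 0, -0.2], 0], [[0, 0, -0.2], 0], [[0, 0, -0.2], 0], [[0, 0, -0.2], 0]]'

```text
time_s: 40.88
tcp_pos: [0.4998, 0.1197, 0.1253]
eef_rot: [-59.3, 89.9, 34.7]
contact_force: [0.1, 5.4, 4.5]
gripper_width: 0.0002
```

>>> step_arm --steps '[[[0, 0, -0.2], 0], [[0, 0, -0.2], 0], [[0, 0, -0.2], 0], [[0, 0, -0.2], 0], [[0, 0, 0], 0]]'

```text
time_s: 41.3
tcp_pos: [0.5005, 0.103, 0.1251]
eef_rot: [-73.8, 90.0, 20.3]
contact_force: [1.3, 2.1, 0.8]
gripper_width: 0.0006
```

Run:
```python
from h import *
psi=np.radians(94.06);Y=np.array([np.cos(psi),np.sin(psi),0]);O=np.array([.5213,-.1949,0])
P=O+Y*.2465;P[2]=.1245;s,_,_=to(P,184.06);print(s['moment'])
im=capture("scene");cv2.imwrite("pics/scene7.png",im);crop(im,"pics/s7.png",170,130,130,90,6)
im=capture("top");cv2.imwrite("pics/top7.png",im);crop(im,"pics/t7.png",210,180,130,70,6)
```

```text
t 41.3 tcp [0.5005 0.103  0.1251] ang_y -175.96 xaxis [ 8.e-04  3.e-04 -1.e+00] J6 -29.7 F [1.3 2.1 0.8] w 0.0006
shift units now-axes [ 0.028  0.016 -2.605]
ccw needed 0.02 turn units x -0.004  alt 29.996
[ 6.37046085e-01 -2.59191449e-01 -2.43658123e-04]
```

View pics/s7.png

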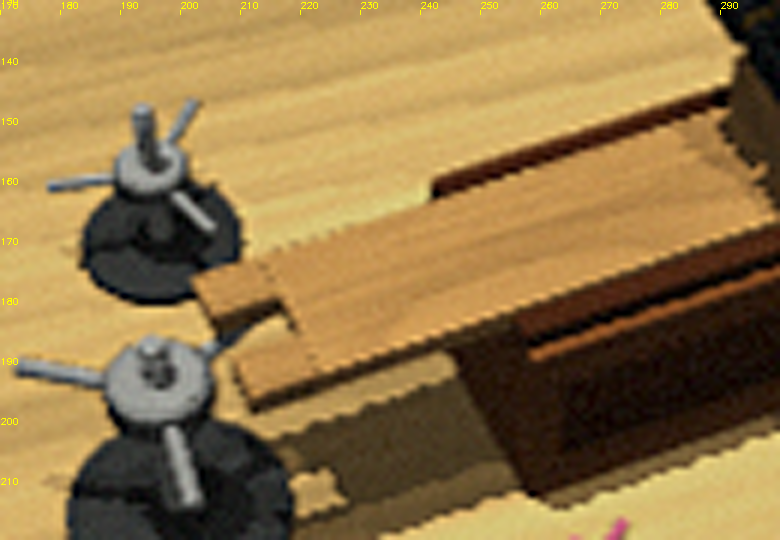

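View pics/t7.png

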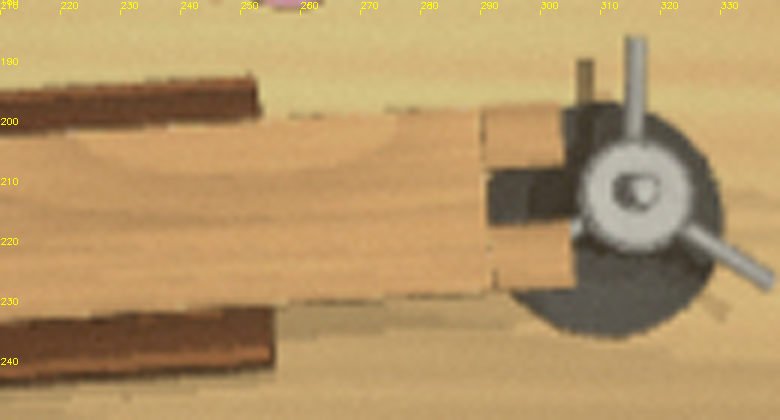

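The picture shows the fork tines at top u≈303–305, just short of the collar at (316,212), with the slot at v≈208–217 in line with the rod. I'll continue gently onto the collar.

>>> step_arm --steps '[[[0, 0, -0.1], 0], [[0, 0, -0.1], 0], [[0, 0, -0.1], 0], [[0, 0, -0.1], 0], [[0, 0, -0.1], 0]]'

```text
time_s: 41.82
tcp_pos: [0.5007, 0.0932, 0.1247]
eef_rot: [100.4, 90.0, -165.6]
contact_force: [0.0, 3.1, 1.2]
gripper_width: 0.0001
```

>>> step_arm --steps '[[[0, 0, -0.1], 0], [[0, 0, -0.1], 0], [[0, 0, -0.1], 0], [[0, 0, -0.1], 0], [[0, 0, -0.1], 0]]'

```text
time_s: 42.23
tcp_pos: [0.5015, 0.0831, 0.1247]
eef_rot: [114.7, 90.0, -151.2]
contact_force: [0.2, 1.6, -0.0]
gripper_width: 0.0
```

>>> step_arm --steps '[[[0, 0, -0.1], 0], [[0, 0, -0.1], 0], [[0, 0, -0.1], 0], [[0, 0, -0.1], 0], [[0, 0, -0.1], 0], [[0, 0, -0.1], 0], [[0, 0, -0.1], 0]]'

```text
time_s: 42.82
tcp_pos: [0.5025, 0.0692, 0.1247]
eef_rot: [112.9, 90.0, -153.1]
contact_force: [1.2, 1.8, -1.1]
gripper_width: 0.0006
```

>>> step_arm --steps '[[[0, 0, -0.1], 0], [[0, 0, -0.1], 0], [[0, 0, -0.1], 0], [[0, 0, -0.1], 0], [[0, 0, -0.1], 0], [[0, 0, -0.1], 0]]'

```text
time_s: 43.32
tcp_pos: [0.5034, 0.0573, 0.1248]
eef_rot: [-82.5, 90.0, 11.5]
contact_force: [-0.0, 1.6, -1.0]
gripper_width: 0.0006
```

>>> step_arm --steps '[[[0, 0, -0.05], 0], [[0, 0, -0.05], 0], [[0, 0, -0.05], 0], [[0, 0, 0], 0]]'

```text
time_s: 43.65
tcp_pos: [0.5036, 0.0543, 0.1248]
eef_rot: [162.7, 90.0, -103.2]
contact_force: [0.6, 1.5, -0.5]
gripper_width: 0.0006
```

>>> step_arm --steps '[[[0, 0, -0.05], 0], [[0, 0, -0.05], 0], [[0, 0, 0], 0]]'

```text
time_s: 43.9
tcp_pos: [0.5037, 0.0524, 0.1247]
eef_rot: [140.7, 90.0, -125.2]
contact_force: [-0.0, 2.1, -0.0]
gripper_width: 0.0002
```

>>> step_arm --steps '[[[0, 0, -0.05], 0], [[0, 0, 0], 0]]'

```text
time_s: 44.07
tcp_pos: [0.5039, 0.0517, 0.1248]
eef_rot: [-28.7, 90.0, 65.4]
contact_force: [-0.6, 5.1, -0.9]
gripper_width: 0.0005
```

>>> step_arm --steps '[[[0, 0, -0.05], 0], [[0, 0, 0], 0]]'

```text
time_s: 44.23
tcp_pos: [0.5043, 0.0516, 0.1248]
eef_rot: [-34.4, 89.9, 59.7]
contact_force: [-0.9, 8.8, -1.5]
gripper_width: 0.0004
```

It stops at y=0.0516 with the force rising, as predicted for home (0.051). I'll give it one firmer nudge, then retreat.

>>> step_arm --steps '[[[0, 0, -0.06], 0], [[0, 0, 0], 0], [[0, 0, 0], 0]]'

```text
time_s: 44.48
tcp_pos: [0.5049, 0.0515, 0.125]
eef_rot: [-37.4, 89.8, 56.6]
contact_force: [-1.0, 14.7, 0.2]
gripper_width: 0.0004
```

>>> step_arm --steps '[[[0, 0, 0.2], 0], [[0, 0, 0.4], 0], [[0, 0, 0.6], 0], [[0, 0, 0.6], 0], [[0, 0, 0], 0], [[-0.8, 0, 0], 0], [[-1, 0, 0], 0], [[-1, 0, 0], 0], [[-1, 0, 0], 0], [[0, 0, 1], 0], [[0, 0, 1], 0], [[0, 0, 1], 0], [[0, 0, 1], 0], [[0, 0, 0], 0], [[0, 0, 0], 0]]'

```text
time_s: 45.73
tcp_pos: [0.4954, 0.166, 0.2006]
eef_rot: [132.2, 90.0, -133.6]
contact_force: [-0.9, -0.4, 0.5]
gripper_width: 0.0007
```

Run:
```python
from h import *
s,_,_=to(None)
im=capture("scene");cv2.imwrite("pics/scene8.png",im);crop(im,"pics/s8.png",165,130,120,100,6)
im=capture("top");cv2.imwrite("pics/top8.png",im);crop(im,"pics/t8.png",220,180,120,70,6)
```

```text
t 45.73 tcp [0.4954 0.166  0.2006] ang_y -175.84 xaxis [-4.e-04 -5.e-04 -1.e+00] J6 -35.9 F [-0.9 -0.4  0.5] w 0.0007
```

View pics/s8.png

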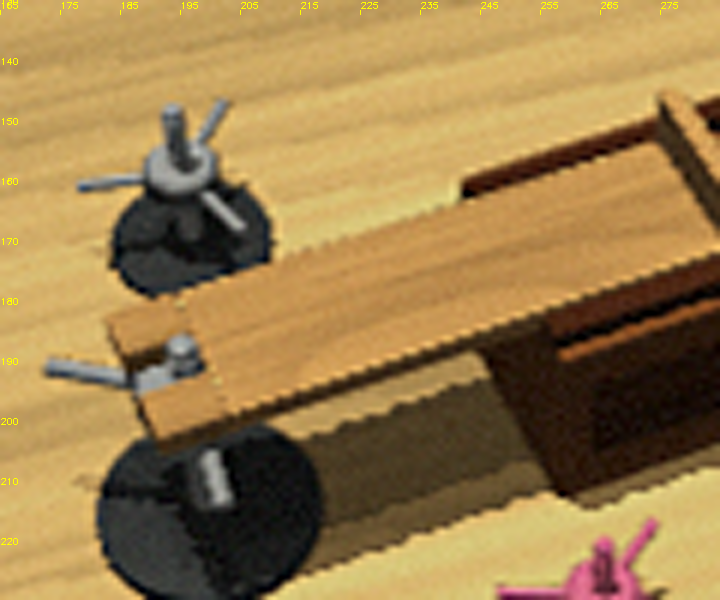

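View pics/t8.png

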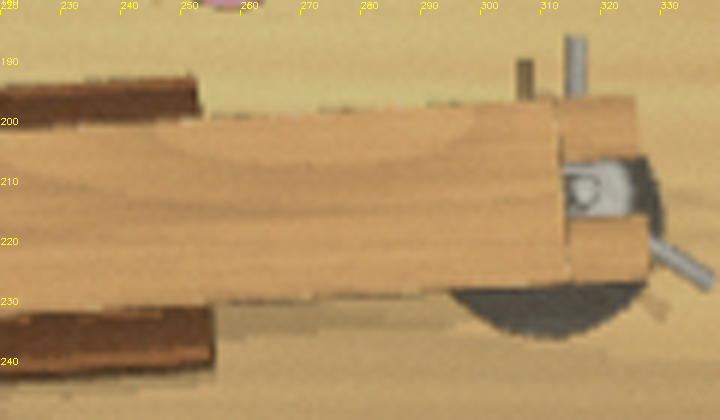

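View pics/top8.png

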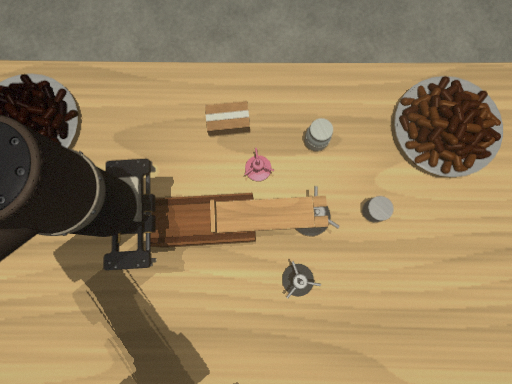

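The fork is home: the rod, at (317,211) in the top view, sits at the slot's bottom (u≈313). The board lies over the collar, the bystanders look to be where they were, and the arm is clear. I'm handing it in.

Run:
```python
from plant import *
print(close_job(), get_state()['time_s'])
```

```text
the job is handed in; nothing more can be done
the job is handed in; nothing more can be done
```

The collar is level with the riser and the board is home over it. I handed the job in at about 46 s, with the arm clear of everything.

- **Heights:** I found them by light touch, because the camera fit alone put the riser about 8 mm too low. The riser came out at about 97.2 mm, and the collar started at 79.3 mm, which matched its arm angle.
- **Collar:** I turned it about 639° counter-clockwise with the open fingers, in three strokes. A touch afterwards put its top at about 97.2 mm, level with the riser to within 0.2 mm.
- **Board:** I pushed it along the channel without lifting it, until it stopped dead at the predicted place with about 15 N on it. The last pictures show the rod at the bottom of the slot and the board over the collar. I judged the board level from the matching heights and the pictures, and did not touch-check it in place.
- **Bystanders:** The jar, carton, tin and the other two posts look unmoved in the last top view.

**Forces:** my first touch on the riser pressed harder than I meant, 54 N at the fingertips, because I sent several steps before reading the force. That is below the 120 N wrist limit. It is above the 40 N limit for the arm or gripper body, but only the fingertips should have been touching. Nothing moved that I could see.

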